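Load the sample plate into the spring holder

ROBOT

A 6-joint arm with a two-finger parallel gripper is mounted at the origin on a cart in front of the work surface, level with it; the furniture and walls round the work are solid. World frame = base frame: x ahead of the robot, y to its left, z up, the work surface at z = 0. Lengths are in mm, angles in degrees, forces in N, time in s.
With the tool pointing down it reaches from about 350 to 850 mm from the base axis. Payload 8.1 kg.
Tool frame: the origin (TCP) lies between the finger pads; the fingertips stand 8 mm ahead of it and the grasp point (between the pads) lies 11 mm behind it (r.tip_extent is the distance from the TCP to the fingertips, in mm); z points along the fingers, y is the direction in which the jaws open and shut (so a half turn about z gives the same grasp; the last joint's range is limited). The gripper opens to 85 mm and grips with 20 to 120 N. Pads are 22 mm wide; open, the fingers measure 114 mm over their backs; the gripper's body (76 mm by 85 mm) begins 54 mm behind the grasp point. The pads swing forward as they close: fully open they stand 13 mm farther back than shut.
Start: joints at [66.211, 7.471, 85.268, -0, 87.261, -4.893], TCP at [194.291, 567.676, 239.292] pointing down, gripper open.
Joint ranges: [-169.43, 169.43], [-51.17, 129.36], [1.28, 143.12], [-76.62, 256.62], [0, 156.53], [-152.29, 152.29]. Speed limits (degrees/s): [136.94, 136.94, 159.86, 180, 180, 180].

INTERFACE

Orientations are given as [roll, pitch, yaw] about the fixed x, y, z axes, in that order (R = Rz(yaw) Ry(pitch) Rx(roll)).
In Python, from bench import sensors, viewer, hand_in, r gives the robot as it stands. The module is installed in compiled form; this text tells all that it offers.
- The arm moves only by the tool move_arm, never from a script. Its argument "rows" is a list that holds one entry, the list of rows, each a list of 6 numbers: the shift along the tool's x, y, z in m, then the turn, a rotation vector about the tool's x, y, z in degrees. In form: [[[tx, ty, tz, rx, ry, rz], ...]]. A call has 1 to 20 rows; each row is the pose to reach, as a shift and turn from the pose commanded when the call began, along the tool's axes at that moment; what a row does not reach only later rows make up. A row lasts 1/10 s, in which the tool goes at most 50 mm and 8.59 degrees, less where a joint would pass 70% of its speed; a pose out of reach is approached as far as the arm can. A call with a gripper value outside its range is refused whole. "grip" is the opening, from 0 (shut) to 1 (fully open), set as the call begins (left out, the last holds). The fingers move at their own pace and stop on an object; "newtons" is the grip in N (left out, the last holds). Time passes only in rows, so rows that repeat a pose let the fingers close. It gives the time, the measured TCP pose, the force and the opening at its end, in the units of the state.
- sensors.sense(): the state, without advancing time (a new reading comes with each control period).
- viewer.snapshot(name): name is "scene" or "top" or "wrist"; returns a dict with "color" (480x640x3 uint8, red, green, blue), "camera_matrix" (3x3 intrinsics, pixels), "R" (3x3) and "t" (3): a world point X has camera coordinates R X + t. Camera axes: x right, y down, z forward; pixel columns grow to the right and rows downward; lengths in mm; the calibration is good to about 2 mm. A picture is of the moment at which its call begins. There is no depth.
- hand_in(): hands the job in, once; it reports no verdict.
The state is a dict: "time": time; "joint_pos": joint angles; "qd": joint speeds; "joint_efforts": joint torques, N m; "tool_pos": TCP position; "tcp_rot": TCP orientation; "ft_force": force on the tool from outside, world axes, zero at the start; "wrist_torque": the same for the moment, N m; "finger_gap": finger opening in mm.
Only numpy, scipy, OpenCV 4.12 (cv2) and the standard library are available. Lean on these libraries where they do the work, as an engineer would, in place of code of your own. Each camera call takes 0.05 s, during which the arm holds its last target.

TASK

Push the steel sample plate along the holder's loading shelf and over the raised lip, on against the spring jaw, and get its rear tab down behind the lip, so that the plate lies flat in the pocket, held between lip and sprung jaw. Slide it, never lift it off the holder; use moderate force (never more than about 40 N on plate or holder); and leave the other things on the bench where they are.

Things in the scene. Friction and masses are not known exactly. Their poses are not given: they have to be found in the camera images.
- holder: Fixed metal holder on the worktop, left of the microscope, 206 mm long, 94 wide. Origin on the worktop, under the pocket-side wall of the lip, midway across; x is the pushing direction (shelf, lip, pocket, jaw), y across, z up. Along x (mm): flat open loading shelf -122 to -20, top at height 12; ramp -20 up to -4; lip crest -4 to 0 at height 16; pocket from 0, floor at height 11
- lip (a point): middle of the lip's edge on the pocket side (holder x = 0, y = 0, height 16 mm): an upright wall drops 5 mm from here to the pocket floor. Grey side rails, top at height 20, stand 55 mm apart from x = -22 to 74; a 25 degree funnel leads into them from x = -41, where it is about 72 mm wide
- seat (a point): point fixed on the holder at x = 28, y = 0, height 17.5 mm: where plate_mid comes to lie when the plate is seated
- jaw (a joint): travel of the spring jaw along holder +x, m: 0 free (face at x = 51 mm, top at height 24; housing from x = 74, top at 26), 0.010 fully pressed in. Pushes back with 2.5 N at 0, 5 N at 0.005, 7.5 N at 0.010. Lip to free jaw is 51 mm, the plate 56 mm, so it must give by over 5 mm before the plate's tail clears the lip; it reads 0.005 with the plate seated
- plate: Loose dark steel sample plate, 56 mm long (its x), 50 wide (y), 0.1 to 0.2 kg, lying on the shelf, nose (+x end) roughly towards the lip. Front 40 mm is 13 thick with a round sample on top; the rear 16 mm is a tab only 7 thick, so an upright step face 6 mm high looks back (-x) at x = -12. Origin at the centre of its underside (mid-length), z up
- plate_mid (a point): point of the plate 6.5 mm above its origin (mid-length, half-way up the body)
- plate_tab (a point): middle of the top of the plate's tab, 8 mm behind the step face, 7 mm above the underside; seated it is at height 18 mm over the worktop, 2 mm above the lip crest
- petri: open petri dish, 59 mm wide, 13 high, on the worktop beside the far side of the holder; origin at the centre of its underside (bystander)
- vial: small capped glass vial, 26 mm wide, 55 high, standing beside the far side of the holder near its jaw end; origin at the centre of its underside (bystander)
- slides: cardboard box of microscope slides, 32x84x29, to the right of the microscope; origin at the centre of its underside (bystander)
- cup: steel cup, 58 wide, 52 high, to the right of the microscope; origin at the centre of its underside (bystander)
- timer: square lab timer, 62x62x18, to the right; origin at the centre of its underside (bystander)
- amber: brown glass bottle with black cap, 56 wide, 101 high, to the right behind; origin at the centre of its underside (bystander)
- forceps: steel forceps, 136x14x9, lying to the right of the microscope; origin at the centre of its underside (bystander)

How it is judged (in metres and radians):
On the way:
1. the plate lies across the lip, its nose over the pocket (x of plate_mid in the frame of holder between -0.012 and 0.027 m), for 0.1 s.
At the end, for the whole second after the job is handed in: The plate lies at rest in the pocket: its mid point within 3 mm of the seat point, flat within 0.035 rad (tab down behind the lip), the jaw pressed in by 3.5 to 6.5 mm and held so by the plate (distance between plate_mid and seat below 0.003 m and angle between the z axis of plate and the z axis of holder, either way round below 0.035 rad and value of joint jaw between 0.0035 and 0.0065 m and linear speed of plate below 0.01 m/s); the robot touches nothing.
It fails at once if the plate is lifted off the holder (its middle more than 20 mm above where it lies on the shelf) (z of plate_mid in the frame of holder above 0.0385 m).
It fails at once if the plate is tipped up by more than 0.5 rad (angle between plate's own z axis and vertical above 0.5 rad).
It fails at once if the fingers bear on the plate with more than 45 N (contact force between the fingers and plate above 45 N).
It fails at once if the fingers bear on the holder with more than 45 N (contact force between the fingers and holder above 45 N).
It fails at once if a bystander on the bench is moved by more than 25 mm (distance of any of petri, vial, slides, cup, timer, amber, forceps from where it was at the start of the episode above 0.025 m).
It also fails if it takes over 40 s, if anything falls off the work surface, if the arm or the gripper's body presses on something with over 40 N, if the wrist force passes 120 N, or if a joint passes its speed limit or range.

## Working session

There is one attempt and no reset: what is moved stays moved. The work goes in short steps, Python scripts to look and compute and a tool call to move; the robot and the scene stay as the last step left them, time stands still between calls to the robot, and variables do not carry over. Pictures are saved under pics/ and viewed, and the job is handed in when it is done.

Besides the shell and the picture viewer there is one more tool, called as name([rows], argument=value, ...), one row to a line, values as JSON. move_arm: Moves the arm, as the interface text tells. Its arguments: {"type":"object","properties":{"rows":{"type":"array","items":{"type":"array","items":{"type":"array","items":{"type":"number"}}}},"grip":{"type":"number"},"newtons":{"type":"number"}},"required":["rows"]}

```bash
mkdir -p pics
python3 - <<'E'
from bench import sensors, viewer, r
import cv2,pickle
s=sensors.sense(); print({k:s[k] for k in('time','tool_pos','tcp_rot','ft_force','finger_gap')}, r.tip_extent)
d={}
for n in('scene','top','wrist'):
    p=viewer.snapshot(n); d[n]=p; cv2.imwrite(f'pics/{n}0.png',p['color'][:,:,::-1]); print(n,p['camera_matrix'].tolist(),p['R'],p['t'])
pickle.dump(d,open('snap0.pkl','wb'))
E
```

```text
{'time': 0.0, 'tool_pos': array([194.07955126, 567.15823719, 238.24298453]), 'tcp_rot': array([-1.79891310e+02, -9.91383392e-03,  1.61100986e+02]), 'ft_force': array([ 0.18606941,  0.17610499, -0.5917082 ]), 'finger_gap': 85.60097190407416} 8.0
scene [[433.66114826703307, 0.0, 323.1629574088314], [0.0, 433.66114826703307, 240.66665049972255], [0.0, 0.0, 1.0]] [[-0.69544678 -0.71850184  0.0104345 ]
 [-0.52012785  0.49331278 -0.69721555]
 [ 0.49580318 -0.49030358 -0.7167856 ]] [355.95124585 400.35404451 655.94767025]
top [[520.6493869913031, 0.0, 325.8776413427697], [0.0, 520.6493869913031, 244.76156496744778], [0.0, 0.0, 1.0]] [[-0.00152787 -0.99999787 -0.00138959]
 [-0.98482217  0.00174585 -0.17355759]
 [ 0.17355965  0.00110332 -0.98482274]] [ -68.69670262  584.94690988 1161.18963326]
wrist [[384.0857212466885, 0.0, 323.19868190306], [0.0, 384.0857212466885, 241.66501046264477], [0.0, 0.0, 1.0]] [[ 0.32337693  0.94626837 -0.00188025]
 [ 0.91346402 -0.3116465   0.26164853]
 [ 0.24700375 -0.08632864 -0.96516139]] [-599.47984504  -33.67792504  378.01816994]
```

View pics/scene0.png

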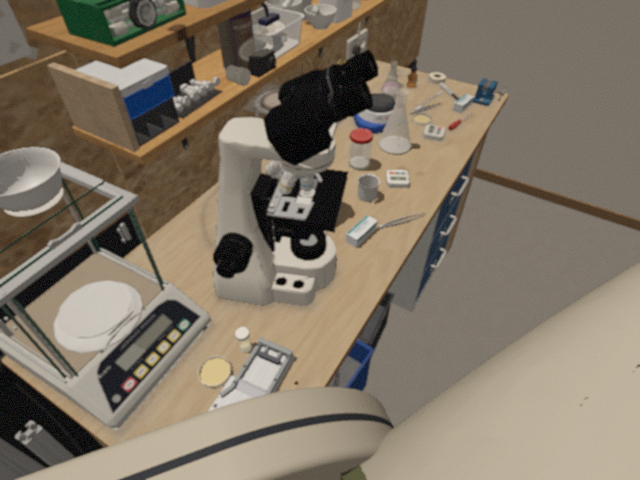

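View pics/top0.png

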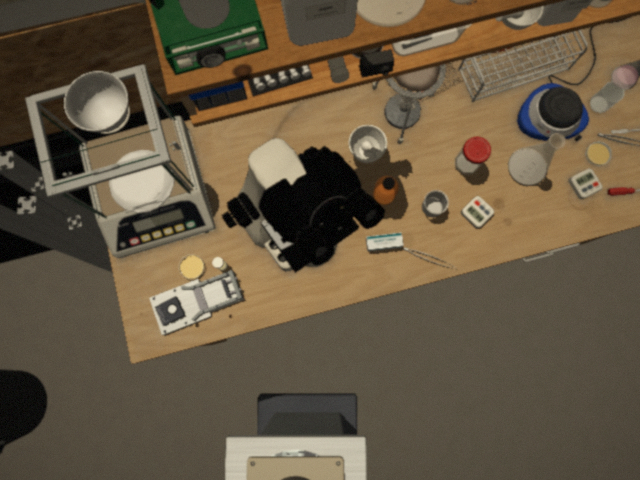

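View pics/wrist0.png

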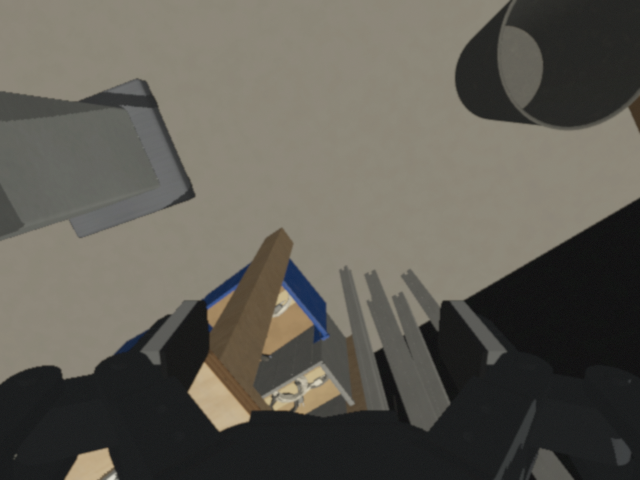

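Run:
```python
import pickle,cv2
d=pickle.load(open('snap0.pkl','rb'))
c=d['top']['color'][240:350,130:270,::-1]
cv2.imwrite('pics/topz0.png',cv2.resize(c,None,fx=5.5,fy=5.4,interpolation=cv2.INTER_CUBIC))
```

```text
(no output)
```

View pics/topz0.png

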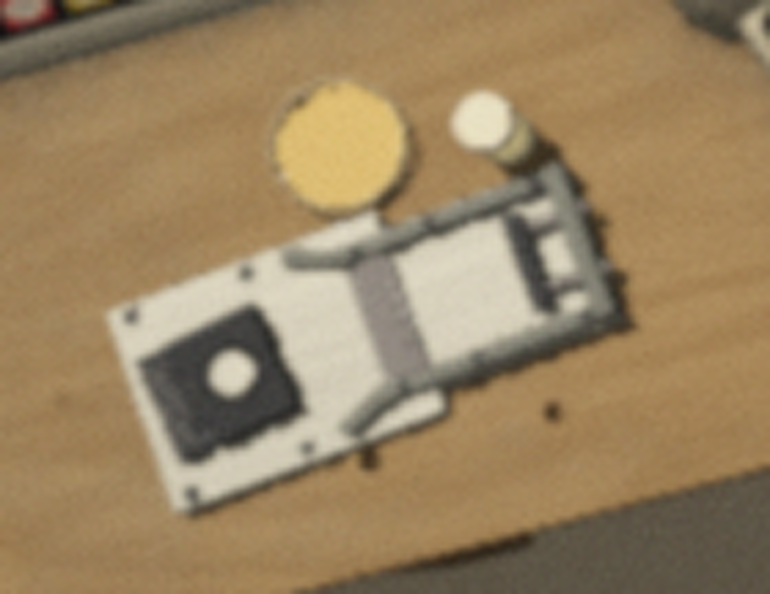

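```bash
cat > h.py <<'E'
import numpy as np
from scipy.optimize import least_squares
from scipy.spatial.transform import Rotation as Ro
def proj(p,X):
    c=np.atleast_2d(X)@np.array(p['R']).T+np.array(p['t']); q=c@np.array(p['camera_matrix']).T
    return q[:,:2]/q[:,2:]
def hol(h,P):
    a=np.deg2rad(h[2]);P=np.atleast_2d(np.array(P,float)); c,s=np.cos(a),np.sin(a)
    return np.c_[h[0]+c*P[:,0]-s*P[:,1],h[1]+s*P[:,0]+c*P[:,1],P[:,2]]
def fit(p,P,uv,h0):
    f=lambda h:(proj(p,hol(h,P))-uv).ravel()
    o=least_squares(f,h0,loss='soft_l1',x_scale=[1,1,.1]);return o.x,f(o.x).reshape(-1,2)
def ray(p,uv,z):
    K=np.array(p['camera_matrix']);R=np.array(p['R']);C=-R.T@p['t'];d=R.T@np.linalg.solve(K,[uv[0],uv[1],1]);return C+d*(z-C[2])/d[2]
E
python3 - <<'E'
import pickle;from h import *
p=pickle.load(open('snap0.pkl','rb'))['top']
z=np.array([[107,315],[183,512],[392,255],[430,370],[445,408],[378,212]])
uv=z/[5.5,5.4]+[130,240]
P=[[-122,47,12],[-122,-47,12],[0,27.5,11],[0,-27.5,11],[-1,-47,12],[-1,47,12]]
h,e=fit(p,P[:4],uv[:4],[400,200,-72]);print(h,e)
print(ray(p,np.array([378,212])/[5.5,5.4]+[130,240],12),ray(p,np.array([222,383])/[5.5,5.4]+[130,240],25))
print((hol(h,[[-122,0,12],[-70,0,12],[28,0,0],[80,0,0]])))
for q in([140,362],[188,462],[303,412],[258,306]):
  X=ray(p,np.array(q)/[5.5,5.4]+[130,240],22);a=np.deg2rad(h[2]);d=X[:2]-h[:2];print('plate corner in holder',d@[np.cos(a),np.sin(a)],d@[-np.sin(a),np.cos(a)])
for q in ([340,150],[482,122]):print(ray(p,np.array(q)/[5.5,5.4]+[130,240],13 if q[0]<400 else 55))
E
```

```text
[465.63945777 216.35017558 -68.34178193] [[ 0.16795381 -0.15753801]
 [-0.93329277  0.8678329 ]
 [-0.0794171  -0.46248248]
 [ 0.75435994 -0.10758919]]
[508.96946655 232.8391065   12.        ] [433.65937657 292.6688902   25.        ]
[[420.6130269  329.73721418  12.        ]
 [439.80462038 281.40831248  12.        ]
 [475.97339273 190.32692082   0.        ]
 [495.16498622 141.99801912   0.        ]]
plate corner in holder -112.97714511903307 20.383510636477382
plate corner in holder -107.73024046118627 -27.762005765977985
plate corner in holder -55.63578991969855 -25.58888172384277
plate corner in holder -58.5454512130782 24.703554140108075
[536.37448808 250.19991454  13.        ]
[542.80817295 180.17179624  55.        ]
```

move_arm([
  [[-0.015,-0.009,0.002,0,0,2],[-0.045,-0.027,0.005,0,0,6.5],[-0.082,-0.049,0.009,0,0,12],[-0.12,-0.072,0.013,0,0,18],[-0.16,-0.096,0.018,0,0,24],[-0.2,-0.12,0.022,0,0,30],[-0.24,-0.144,0.027,0,0,36],[-0.275,-0.165,0.031,0,0,41],[-0.305,-0.183,0.034,0,0,45.5],[-0.325,-0.195,0.037,0,0,48.5],[-0.334,-0.2,0.038,0,0,49.4],[-0.334,-0.2,0.038,0,0,49.4],[-0.334,-0.2,0.038,0,0,49.4]],
], grip=0.14)

```text
time: 1.45
tool_pos: [445.1, 270.7, 201.3]
tcp_rot: [-180.0, -0.0, 111.7]
ft_force: [-0.1, -0.4, -0.6]
finger_gap: 12.3
```

Run:
```python
from bench import sensors, viewer
import cv2,pickle
s=sensors.sense(); print({k:s[k] for k in('time','tool_pos','tcp_rot','ft_force','finger_gap','joint_pos')})
p=viewer.snapshot('wrist'); pickle.dump(p,open('w1.pkl','wb')); cv2.imwrite('pics/w1.png',p['color'][:,:,::-1])
```

```text
{'time': 1.45, 'tool_pos': array([445.06143822, 270.66626641, 201.28838917]), 'tcp_rot': array([-1.79984471e+02, -2.58465295e-02,  1.11748769e+02]), 'ft_force': array([-0.11920888, -0.37634829, -0.64660645]), 'finger_gap': 12.337585848285913, 'joint_pos': array([ 2.56468433e+01, -3.62995677e+00,  1.00607518e+02,  2.70419076e-02,
        8.30361751e+01,  3.89478878e+00])}
```

View pics/w1.png

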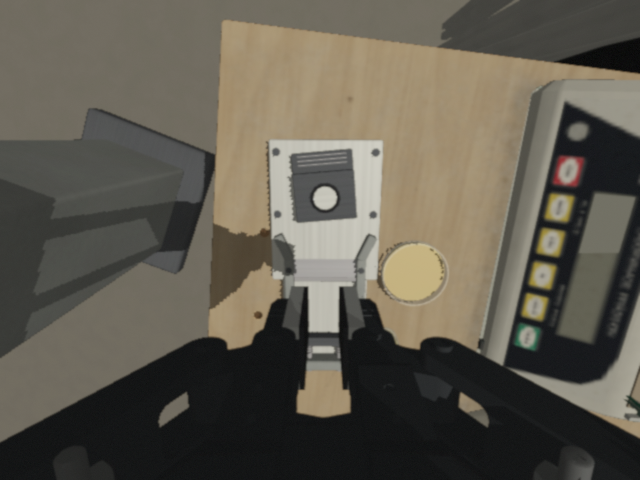

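Run:
```python
import pickle,cv2
p=pickle.load(open('w1.pkl','rb'))
c=p['color'][130:290,250:400,::-1]
cv2.imwrite('pics/w1z.png',cv2.resize(c,None,fx=3.75*1.0,fy=3.75,interpolation=cv2.INTER_CUBIC))
```

```text
(no output)
```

View pics/w1z.png

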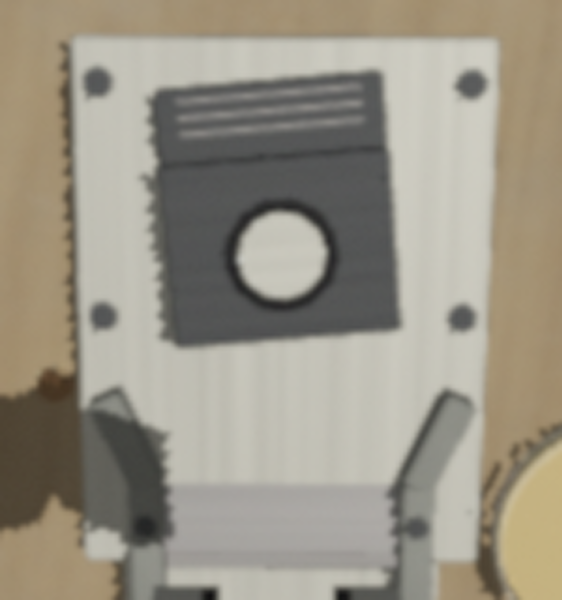

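Run:
```python
import pickle;from h import *
p=pickle.load(open('w1.pkl','rb'))
f=lambda z:np.array(z)/3.75+[250-.4,130-.4]
z=f([[72,38],[499,38],[283.7,485],[283.2,565]])
P=[[-122,-47,12],[-122,47,12],[-20,0,12],[0,0,16]]
h,e=fit(p,P,z,[465,216,-68]);print(h,e.round(2))
def inh(q,zz):
  X=ray(p,f(q),zz);a=np.deg2rad(h[2]);d=X[:2]-h[:2];return np.array([d@[np.cos(a),np.sin(a)],d@[-np.sin(a),np.cos(a)]]).round(1)
print('tab rear',inh([155,92],19),inh([381,72],19))
print('step bottom/top edge',inh([162,165],25),inh([386,150],25),inh([162,165],19),inh([386,150],19))
print('nose top',inh([180,347],25),inh([400,326],25), 'sample',inh([281,255],26))
print('band',inh([280,485],12),inh([280,550],16),inh([280,565],16))
print('edges', inh([85,556],12),inh([482,556],12))
q=hol(h,[[-80,0,0]]);print(q)
```

```text
[467.5209461  218.58114257 -68.32261317] [[-0.89 -0.43]
 [ 0.74 -0.21]
 [-0.   -0.05]
 [ 0.08  1.49]]
tab rear [-110.5  -27.9] [-114.8   20.5]
step bottom/top edge [-95.6 -26.2] [-98.9  21.4] [-95.1 -26.7] [-98.4  21.9]
nose top [-56. -23.] [-60.8  25.3] sample [-76.5  -0.8]
band [-20.   -0.9] [-5.2 -0.8] [-1.4 -0.8]
edges [ -2.1 -47.4] [-2.3 47.4]
[[437.9705442  292.92341687   0.        ]]
```

move_arm([
  [[0.02,0,0.01,0,0,0],[0.045,0,0.035,0,0,0],[0.059,0,0.07,0,0,0],[0.059,0,0.105,0,0,0],[0.059,0,0.135,0,0,0],[0.059,0,0.155,0,0,0],[0.059,0,0.163,0,0,0],[0.059,0,0.165,0,0,0],[0.059,0,0.165,0,0,0]],
])

```text
time: 2.4
tool_pos: [424.0, 325.9, 37.2]
tcp_rot: [179.9, -0.0, 111.8]
ft_force: [-0.1, 0.7, -0.0]
finger_gap: 12.4
```

```bash
cat > look.py <<'E'
import sys,cv2,pickle
from bench import sensors, viewer
from h import *
H=[467,218,-68.3]
def st():
    s=sensors.sense(); a=np.deg2rad(H[2]);d=s['tool_pos'][:2]-np.array(H[:2])
    print('t',round(s['time'],2),'tcp holder x,y,z',(d@[np.cos(a),np.sin(a)]).round(1),(d@[-np.sin(a),np.cos(a)]).round(1),s['tool_pos'][2].round(1),'yaw',s['tcp_rot'].round(2),'F',s['ft_force'].round(1),s['wrist_torque'].round(2),'gap',round(s['finger_gap'],1))
if __name__=='__main__':
    st()
    n=sys.argv[1];
    for c in sys.argv[2:]:
        p=viewer.snapshot(c);pickle.dump(p,open(f'{c}_{n}.pkl','wb'))
        im=p['color'][:,:,::-1]
        if c!='wrist':
            u,v=proj(p,hol(H,[[-25,0,15]]))[0].astype(int); w,g=(75,56)
            u=min(max(u,w),640-w);v=min(max(v,g),480-g)
            im=cv2.resize(im[v-g:v+g,u-w:u+w],None,fx=5,fy=5,interpolation=cv2.INTER_CUBIC)
        cv2.imwrite(f'pics/{c}_{n}.png',im)
E
python3 look.py 2 wrist scene top
```

```text
t 2.4 tcp holder x,y,z -116.2 -0.1 37.2 yaw [ 1.7993e+02 -1.0000e-02  1.1176e+02] F [-0.1  0.7 -0. ] [ 0.01 -0.06 -0.05] gap 12.4
```

View pics/wrist_2.png

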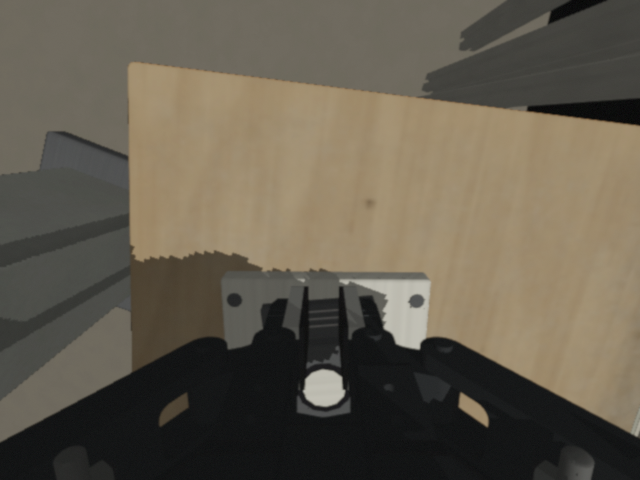

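View pics/scene_2.png

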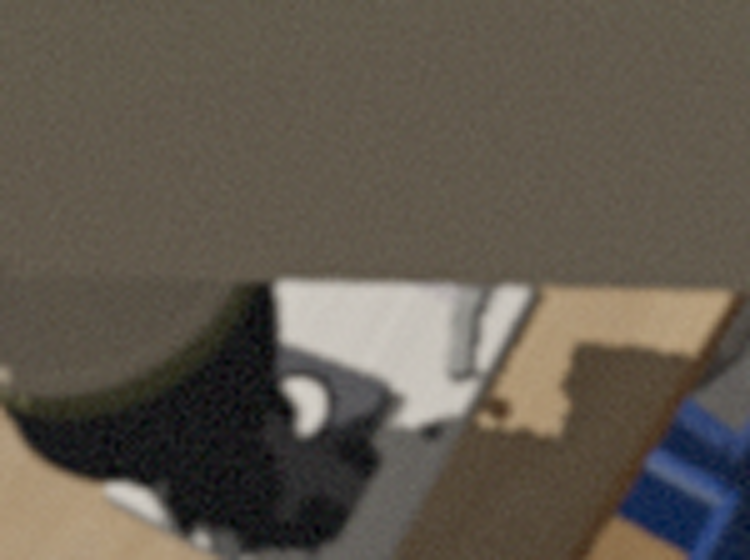

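move_arm([
  [[0,0,0.003,0,0,0],[0,0,0.006,0,0,0],[0,0,0.0075,0,0,0],[0,0,0.0085,0,0,0],[0,0,0.0085,0,0,0]],
])

```text
time: 3.05
tool_pos: [423.6, 325.0, 27.6]
tcp_rot: [-180.0, 0.0, 111.7]
ft_force: [-0.7, -0.7, 0.0]
finger_gap: 11.5
```

move_arm([
  [[0,0,0.001,0,0,0],[0,0,0.001,0,0,0]],
])

```text
time: 3.25
tool_pos: [423.8, 325.1, 27.3]
tcp_rot: [-180.0, 0.0, 111.7]
ft_force: [-2.4, -2.0, 5.4]
finger_gap: 12.2
```

move_arm([
  [[0,0,0.001,0,0,0],[0,0,0.001,0,0,0]],
])

```text
time: 3.45
tool_pos: [423.9, 325.2, 27.2]
tcp_rot: [-180.0, 0.0, 111.7]
ft_force: [-5.1, -4.0, 13.8]
finger_gap: 11.9
```

move_arm([
  [[0,0,-0.002,0,0,0],[0,0,-0.0037,0,0,0],[-0.002,0,-0.0037,0,0,0],[-0.004,0,-0.0037,0,0,0],[-0.006,0,-0.0037,0,0,0],[-0.008,0,-0.0037,0,0,0],[-0.01,0,-0.0037,0,0,0],[-0.012,0,-0.0037,0,0,0],[-0.014,0,-0.0037,0,0,0],[-0.016,0,-0.0037,0,0,0],[-0.018,0,-0.0037,0,0,0],[-0.02,0,-0.0037,0,0,0]],
])

```text
time: 4.65
tool_pos: [431.1, 306.4, 29.5]
tcp_rot: [-180.0, -0.0, 111.7]
ft_force: [-0.5, 0.3, -1.3]
finger_gap: 12.0
```

```bash
python3 look.py 3 wrist scene
```

```text
t 4.65 tcp holder x,y,z -95.4 -0.7 29.5 yaw [-180.    -0.   111.7] F [-0.5  0.3 -1.3] [ 0.12  0.04 -0.02] gap 12.0
```

View pics/wrist_3.png

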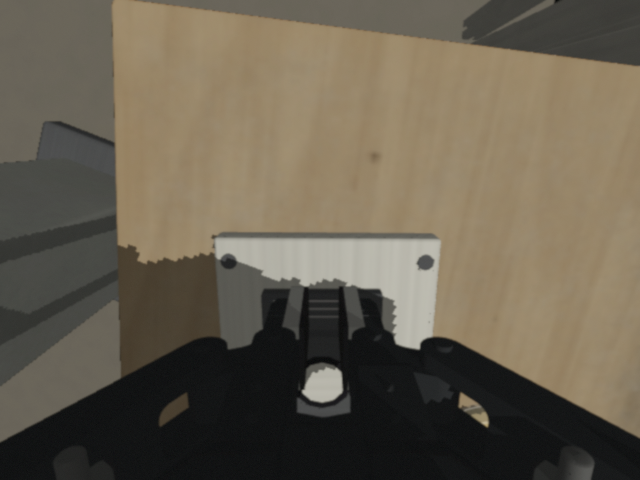

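View pics/scene_3.png

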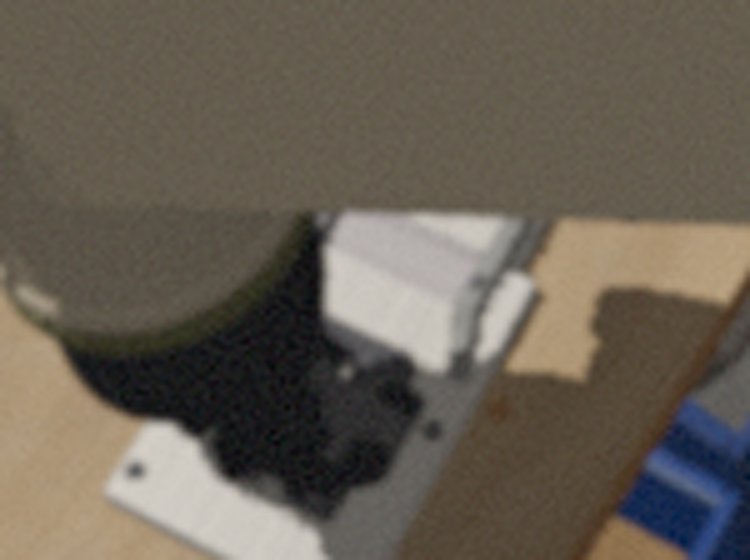

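move_arm([
  [[-0.002,0,0,0,0,0],[-0.005,0,0,0,0,0],[-0.008,0,0,0,0,0],[-0.011,0,0,0,0,0],[-0.014,0,0,0,0,0],[-0.017,0,0,0,0,0],[-0.02,0,0,0,0,0],[-0.022,0,0,0,0,0],[-0.024,0,-0.0002,0,0,0],[-0.026,0,-0.0004,0,0,0],[-0.028,0,-0.0006,0,0,0],[-0.03,0,-0.0008,0,0,0]],
])

```text
time: 5.95
tool_pos: [442.2, 278.5, 30.3]
tcp_rot: [-180.0, -0.0, 111.7]
ft_force: [-0.1, 1.5, -0.2]
finger_gap: 11.8
```

move_arm([
  [[-0.002,0,-0.0002,0,0,0],[-0.004,0,-0.0004,0,0,0],[-0.006,0,-0.0006,0,0,0],[-0.008,0,-0.0008,0,0,0],[-0.01,0,-0.001,0,0,0],[-0.012,0,-0.0012,0,0,0],[-0.014,0,-0.0014,0,0,0],[-0.016,0,-0.0015,0,0,0]],
])

```text
time: 6.75
tool_pos: [448.2, 263.7, 31.9]
tcp_rot: [180.0, -0.0, 111.7]
ft_force: [-0.6, 0.3, 0.3]
finger_gap: 11.9
```

```bash
python3 look.py 4 wrist scene top
```

```text
t 6.75 tcp holder x,y,z -49.4 -0.5 31.9 yaw [179.99  -0.   111.71] F [-0.6  0.3  0.3] [ 0.12  0.06 -0.  ] gap 11.9
```

View pics/wrist_4.png

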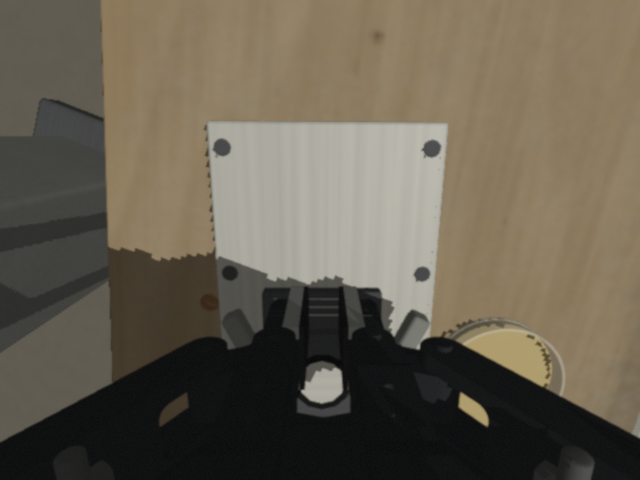

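View pics/top_4.png

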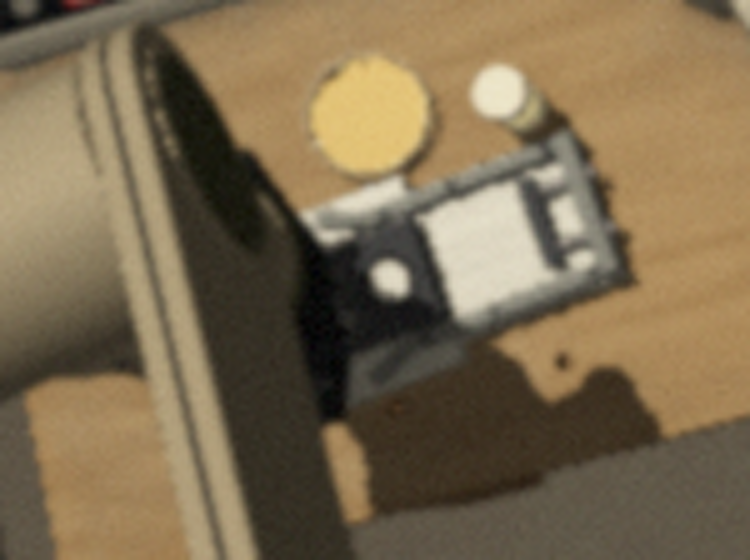

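move_arm([
  [[-0.002,0,0,0,0,0],[-0.004,0,0,0,0,0],[-0.006,0,0,0,0,0],[-0.008,0,0,0,0,0],[-0.01,0,0,0,0,0],[-0.012,0,0,0,0,0],[-0.014,0,0,0,0,0],[-0.016,0,0,0,0,0],[-0.018,0,0,0,0,0],[-0.02,0,0,0,0,0]],
])

```text
time: 7.9
tool_pos: [455.9, 245.5, 32.3]
tcp_rot: [179.9, -0.0, 111.7]
ft_force: [-2.5, 5.2, 5.8]
finger_gap: 11.9
```

move_arm([
  [[-0.002,0,0,0,0,0],[-0.004,0,0,0,0,0],[-0.006,0,0,0,0,0],[-0.008,0,0,0,0,0],[-0.01,0,0,0,0,0],[-0.012,0,0,0,0,0],[-0.014,0,0,0,0,0],[-0.016,0,0,0,0,0]],
])

```text
time: 8.7
tool_pos: [461.4, 230.0, 31.6]
tcp_rot: [-180.0, 0.0, 111.7]
ft_force: [0.8, 1.2, 2.3]
finger_gap: 12.1
```

```bash
python3 look.py 5 wrist scene top
```

```text
t 8.7 tcp holder x,y,z -13.2 -0.8 31.6 yaw [-1.7998e+02  1.0000e-02  1.1170e+02] F [0.8 1.2 2.3] [0.29 0.05 0.02] gap 12.1
```

View pics/scene_5.png

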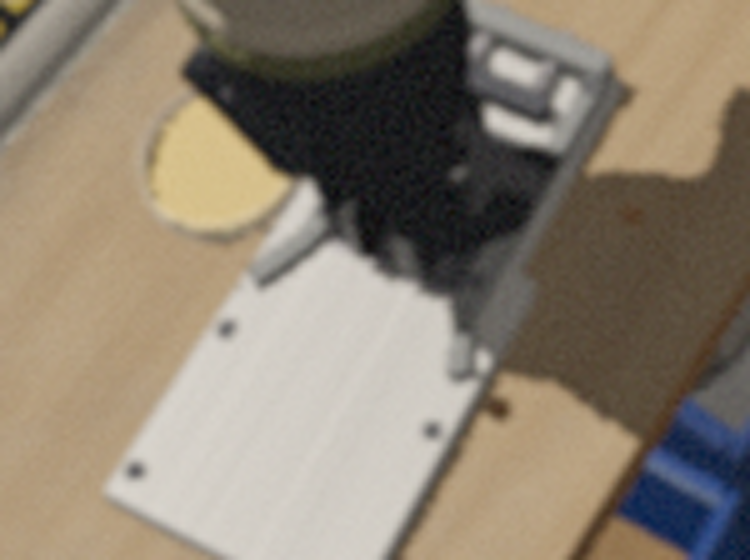

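View pics/top_5.png

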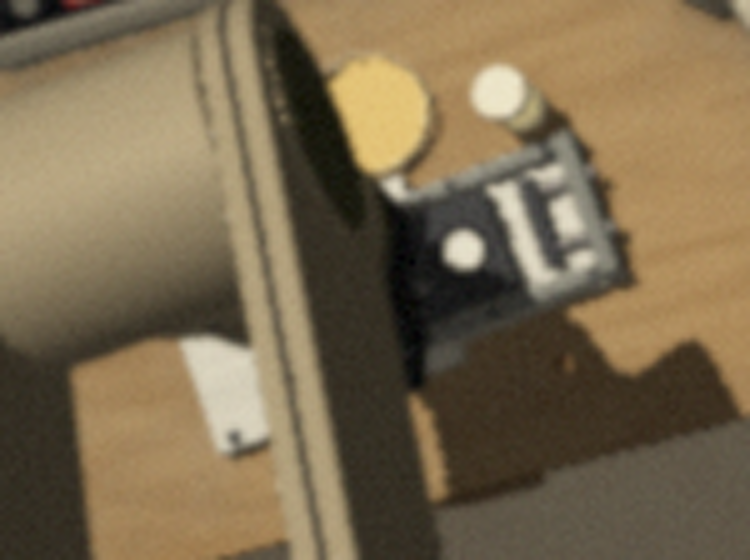

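View pics/wrist_5.png

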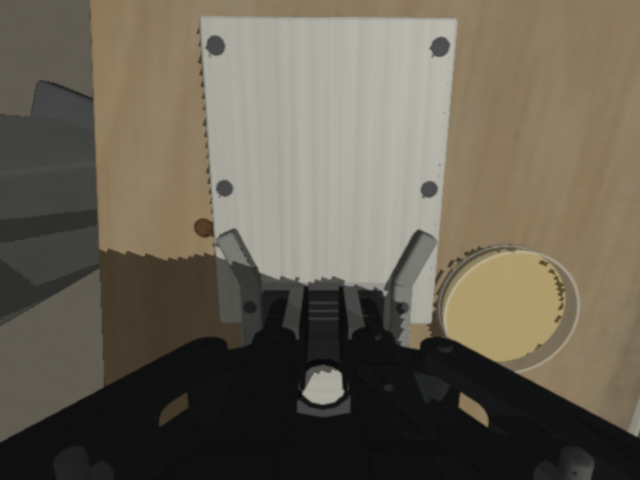

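move_arm([
  [[-0.002,0,0,0,0,0],[-0.004,0,0,0,0,0],[-0.006,0,0,0,0,0],[-0.008,0,0,0,0,0],[-0.01,0,0,0,0,0],[-0.012,0,0,0,0,0],[-0.013,0,0,0,0,0]],
])

```text
time: 9.55
tool_pos: [466.3, 218.0, 31.7]
tcp_rot: [-180.0, 0.0, 111.7]
ft_force: [-0.3, 1.7, 2.5]
finger_gap: 12.1
```

move_arm([
  [[-0.001,0,0,0,0,0],[-0.002,0,0,0,0,0],[-0.003,0,0,0,0,0]],
])

```text
time: 9.85
tool_pos: [467.1, 215.7, 31.6]
tcp_rot: [-180.0, -0.0, 111.7]
ft_force: [-0.9, 3.9, 0.5]
finger_gap: 11.9
```

```bash
python3 look.py 6 wrist top
```

```text
t 9.85 tcp holder x,y,z 2.2 -0.7 31.6 yaw [-1.7999e+02 -3.0000e-02  1.1171e+02] F [-0.9  3.9  0.5] [ 0.79  0.1  -0.04] gap 11.9
```

View pics/top_6.png

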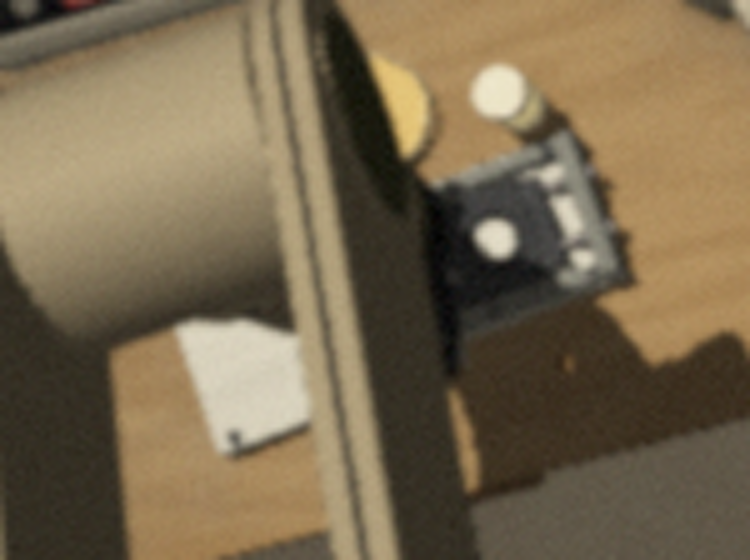

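View pics/wrist_6.png

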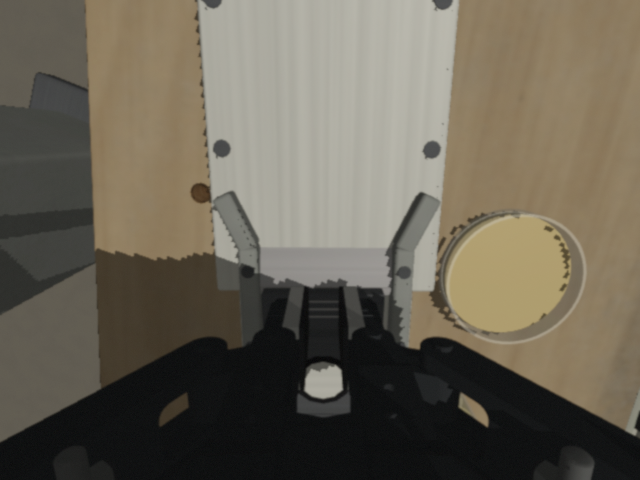

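move_arm([
  [[-0.001,0,0,0,0,0],[-0.002,0,0,0,0,0],[-0.003,0,0,0,0,0],[-0.004,0,0,0,0,0],[-0.004,0,0,0,0,0]],
])

```text
time: 10.45
tool_pos: [468.6, 211.9, 31.7]
tcp_rot: [-180.0, -0.0, 111.7]
ft_force: [-1.2, 5.5, -0.9]
finger_gap: 12.0
```

move_arm([
  [[-0.001,0,0.0005,0,0,0],[-0.001,0,0.001,0,0,0],[-0.001,0,0.001,0,0,0]],
])

```text
time: 10.75
tool_pos: [469.0, 211.2, 30.7]
tcp_rot: [-180.0, -0.0, 111.7]
ft_force: [-0.4, 7.3, 0.1]
finger_gap: 12.0
```

```bash
python3 look.py 7 wrist
```

```text
t 10.75 tcp holder x,y,z 7.0 -0.7 30.7 yaw [-1.8000e+02 -4.0000e-02  1.1171e+02] F [-0.4  7.3  0.1] [1.15 0.2  0.02] gap 12.0
```

View pics/wrist_7.png

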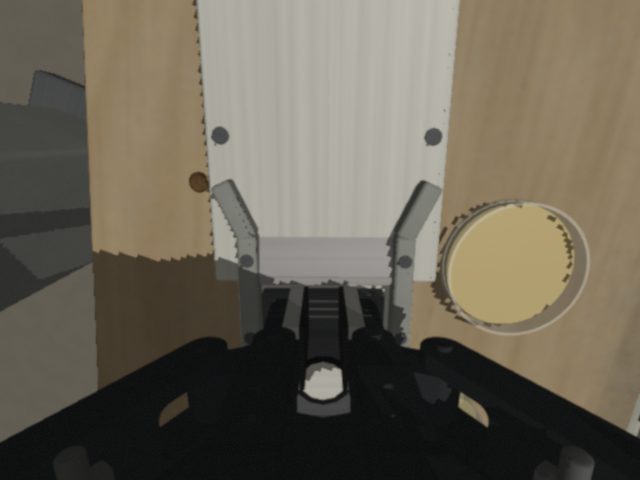

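move_arm([
  [[0,0,0.001,0,0,0],[0,0,0.002,0,0,0],[0,0,0.003,0,0,0],[0,0,0.003,0,0,0]],
])

```text
time: 11.2
tool_pos: [469.0, 211.5, 27.8]
tcp_rot: [180.0, -0.1, 111.7]
ft_force: [-2.1, 7.8, 0.4]
finger_gap: 11.7
```

move_arm([
  [[0,0,0.001,0,0,0],[0,0,0.0015,0,0,0],[0,0,0.0015,0,0,0]],
])

```text
time: 11.5
tool_pos: [469.2, 211.6, 26.8]
tcp_rot: [180.0, -0.1, 111.7]
ft_force: [-3.6, 7.2, 5.0]
finger_gap: 11.7
```

```bash
python3 look.py 8 wrist top; python3 -c "
import cv2
for c in(7,8):
  i=cv2.imread(f'pics/wrist_{c}.png')[220:360,220:420]; cv2.imwrite(f'pics/wz{c}.png',cv2.resize(i,None,fx=4,fy=4,interpolation=2))"
```

```text
t 11.5 tcp holder x,y,z 6.7 -0.3 26.8 yaw [ 1.7997e+02 -7.0000e-02  1.1171e+02] F [-3.6  7.2  5. ] [ 1.23  0.57 -0.06] gap 11.7
```

View pics/wz7.png

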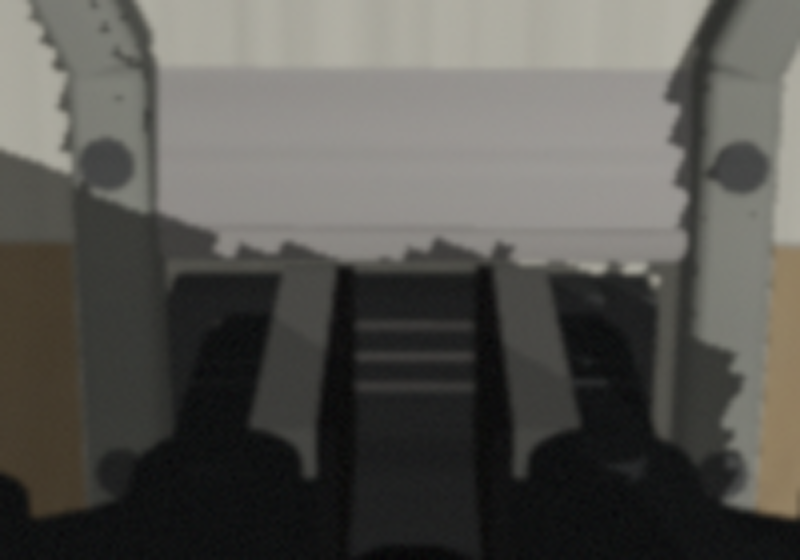

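View pics/wz8.png

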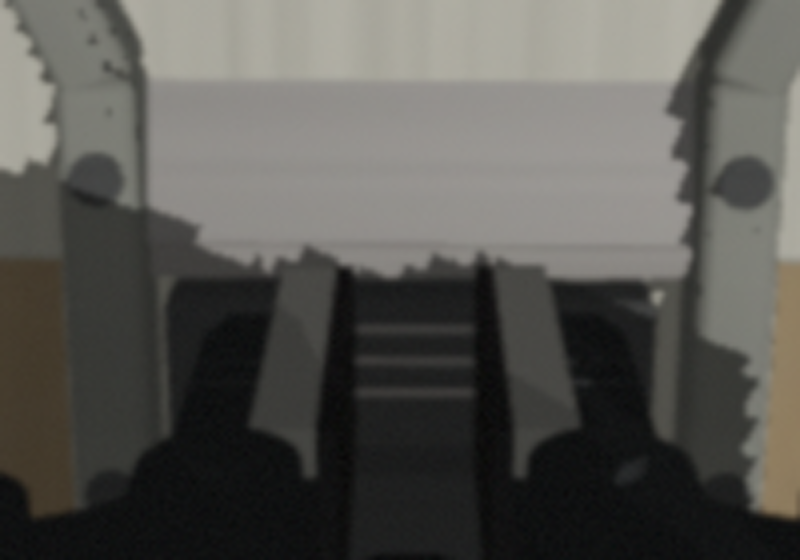

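move_arm([
  [[0,0,0.001,0,0,0],[0,0,0.001,0,0,0]],
])

```text
time: 11.8
tool_pos: [469.3, 211.7, 26.3]
tcp_rot: [180.0, -0.1, 111.7]
ft_force: [-5.6, 6.4, 10.5]
finger_gap: 11.8
```

move_arm([
  [[0.0005,0,0,0,0,0],[0.001,0,0,0,0,0],[0.0015,0,0,0,0,0],[0.002,0,-0.0005,0,0,0],[0.003,0,-0.001,0,0,0],[0.003,0,-0.001,0,0,0]],
])

```text
time: 12.4
tool_pos: [468.2, 213.4, 26.4]
tcp_rot: [-180.0, 0.0, 111.7]
ft_force: [-0.6, 0.9, 2.5]
finger_gap: 12.0
```

```bash
python3 look.py 9 wrist top; python3 -c "
import cv2
for c in(9,):
  i=cv2.imread(f'pics/wrist_{c}.png')[220:360,220:420]; cv2.imwrite(f'pics/wz{c}.png',cv2.resize(i,None,fx=4,fy=4,interpolation=2))"
```

```text
t 12.4 tcp holder x,y,z 4.7 -0.6 26.4 yaw [-1.8000e+02  3.0000e-02  1.1171e+02] F [-0.6  0.9  2.5] [ 0.1   0.05 -0.01] gap 12.0
```

View pics/wz9.png

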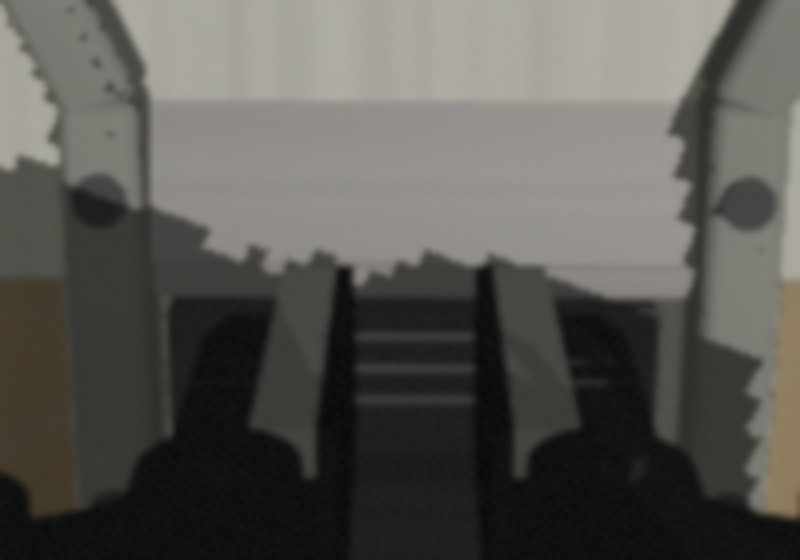

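move_arm([
  [[0.001,0,-0.003,0,0,0],[0.002,0,-0.01,0,0,0],[0.01,0,-0.03,0,0,0],[0.03,0,-0.07,0,0,0],[0.05,0,-0.11,0,0,0],[0.055,0,-0.14,0,0,0],[0.055,0,-0.15,0,0,0],[0.055,0,-0.15,0,0,0]],
])

```text
time: 13.3
tool_pos: [448.8, 265.2, 178.3]
tcp_rot: [179.8, 0.0, 111.7]
ft_force: [0.6, -0.5, -0.1]
finger_gap: 12.1
```

```bash
python3 look.py 10 wrist top scene
```

```text
t 13.3 tcp holder x,y,z -50.6 0.5 178.3 yaw [179.79   0.   111.73] F [ 0.6 -0.5 -0.1] [-0.02 -0.   -0.  ] gap 12.1
```

View pics/wrist_10.png

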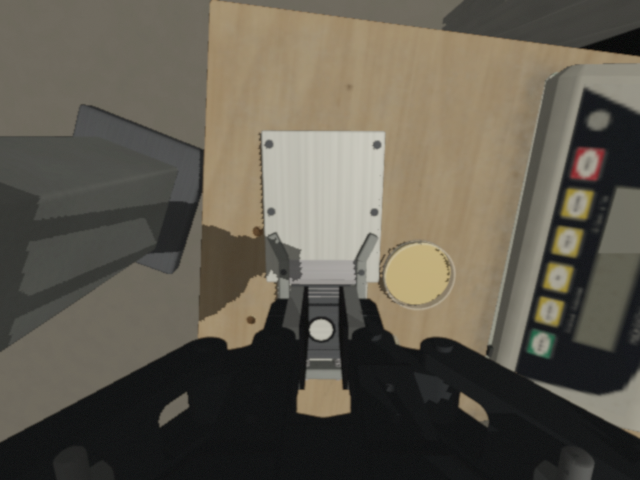

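View pics/top_10.png

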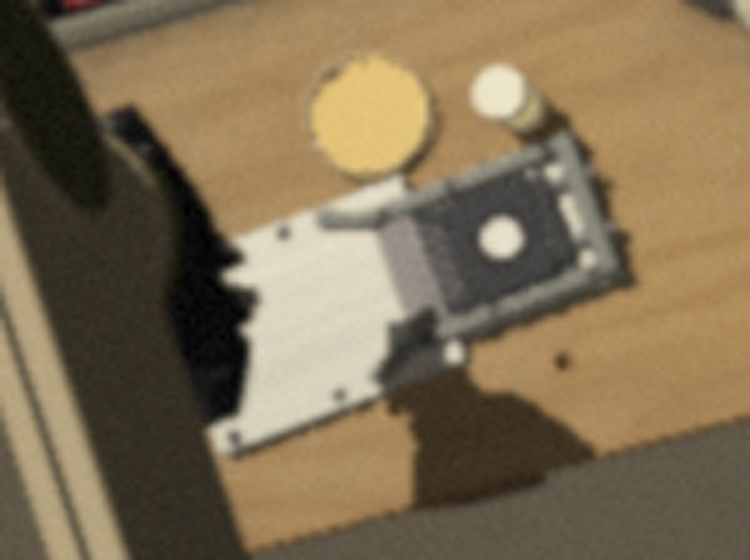

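View pics/scene_10.png

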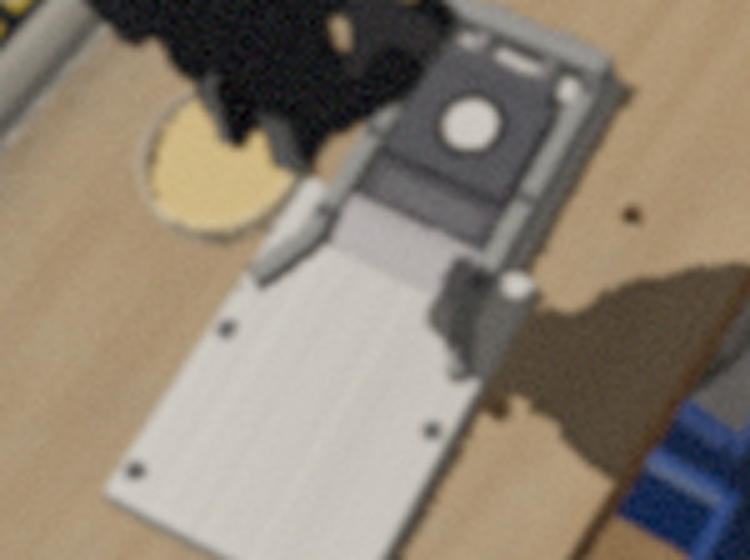

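Run:
```python
import pickle;from h import *
H=[467,218,-68.3]
def back(c,q,z):
    p=pickle.load(open(f'{c}_10.pkl','rb'))
    u,v=proj(p,hol(H,[[-25,0,15]]))[0].astype(int);w,g=75,56;u=min(max(u,w),640-w);v=min(max(v,g),480-g)
    X=ray(p,np.array(q)/5-.4+[u-w,v-g],z);a=np.deg2rad(H[2]);d=X[:2]-np.array(H[:2]);return np.array([d@[np.cos(a),np.sin(a)],d@[-np.sin(a),np.cos(a)]]).round(1)
print('top: crest edge/tab rear',back('top',[423,268],17),'sample',back('top',[502,237],25),'nose',back('top',[566,216],24))
print('rear corner',back('top',[225,453],12))
print('scene: band/tab',back('scene',[423,232],17),'step',back('scene',[438,180],24),'sample',back('scene',[471,125],25),'ramp start',back('scene',[392,262],12),'rear-left corner',back('scene',[106,489],12))
```

```text
top: crest edge/tab rear [-3.8  0.5] sample [37.  -0.9] nose [68.1 -2.6]
rear corner [-119.3  -45.8]
scene: band/tab [-2.7 -5.2] step [13.7 -2.4] sample [36.8 -2.8] ramp start [-15.    0.8] rear-left corner [-120.2   45.4]
```

```bash
python3 -c "
from bench import hand_in;print(hand_in())"
```

```text
the job is handed in; nothing more can be done
None
```

I pushed the plate along the shelf and over the lip with the nearly shut fingers against its step face. I then pressed it on against the jaw, pushed the tab down behind the lip, backed off and lifted the arm clear. The job is handed in at about 13 s; no verdict was reported.

**Forces:** the highest wrist readings at the ends of my moves were about 14 N while first touching the tab on the shelf and about 13 N while pressing it down behind the lip. I only saw the force at the end of each move, not between.

**Checks that the plate is seated:**
- The fingers met the tab with the TCP at about 26.4 to 26.8 mm, which agrees with a tab top at 18 mm. A tail still on the crest would have met them at about 31 mm.
- The jaw's push on the fingers fell from about 7 N to about 1 N after I backed off 2 mm, so the plate is now resting against the lip wall.
- Both the top and scene pictures put the round sample at holder x of about 37 mm, against an expected 36 to 37 mm. The scene picture put the step face at about 14 mm, against an expected 16 mm.

**Limits and disagreements:**
- The pictures are only good to 2 or 3 mm. Reference points on the lip and shelf came out up to about 5 mm off.
- One reading of the plate's nose in the top picture gave 68 mm. I put that down to confusing it with the dark jaw and did not use it.
- I could not read the jaw travel or the plate's tilt directly.

The petri dish and vial looked unmoved in the last top picture, and the arm worked well away from the items right of the microscope.

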